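# Free and hold the index plunger of a tube carousel

## Task

Someone has parked the roll of tape over the red index knob of the tube carousel. Lift it off, lay it flat on the middle of the dark rubber mat and let go of it (do not drop it from a height), then grip the red knob, pull the sprung plunger straight up as far as it goes, and finish while still gripping and holding it up there, so that I can turn the disc. Leave the other things on the table where they are.

Things in the scene. Friction and masses are not known exactly. Their poses are not given: they have to be found in the camera images.
- carousel: Tube carousel, fixed: base plate 205 x 150 mm, white disc (diameter 152 mm, top 45 mm above the table), at its edge a bracket with a flat deck 72 x 66 mm, 75 mm above the table. Origin on the table straight under the vertical plunger; x points to the disc's centre, 62 mm away. Three fixed tubes on the far half, 87 mm or more from the plunger, tops 112 mm up; the rest is lower than the deck
- deck (a point): Point on the bracket's deck on the plunger's axis, 75 mm above the table; axes as the carousel's
- index_knob: Red round ribbed knob of the plunger, diameter 20 mm, 26.5 mm high, upright. Origin at the centre of its underside, which is 4.5 mm above the deck while the plunger is seated; a collar 18 mm wide and 4 mm high lies under it. It moves up with the plunger and stays so only while held. It can be gripped round its side from above in any direction once the tape is gone
- plunger (a joint): Lift of the sprung plunger in m: 0 = seated, 0.022 = stop. Its pin sits 12 mm deep in a hole in the disc. The spring pulls it down with about 6 N when seated and 11.5 N at the stop, and snaps it back if let go
- tape_roll: Roll of cream tape, a ring of outer diameter 60 mm, hole 38 mm, 18 mm high, light; it lies flat on the bracket's deck round the red knob, whose top stands 13 mm above the tape's. Origin at the centre of its underside, z along its axis. It can be taken round the outside from above in any direction, or by its wall
- mat: Dark rubber mat, 130 x 130 x 3 mm, fixed flat on the table, with a thin grey line 10 mm inside its edge; nothing on it. Origin at the centre of its underside
- sample_pot: Bystander: specimen pot with red lid, diameter 54 mm, 64 mm high. Origin under its centre
- slide_box: Bystander: grey slide box 78 x 100 x 32 mm. Origin under its centre
- bottle_brown: Bystander: dark brown bottle with white cap, diameter 68 mm, 147 mm high. Origin under its centre
- marker_pen: Bystander: dark blue marker pen lying along its y axis, 136 mm long, 16 mm thick. Origin under its centre
- bottle_white_small: Bystander: small white bottle, diameter 30 mm, 52 mm high. Origin under its centre
Things that resemble listed ones, but are neither listed nor needed, are in the scene too. Of the things like the tape_roll, leave any that is blue, orange or turquoise; of the rest the larger one is meant.

How it is judged:
By the outcome, as a careful person would: the job done as asked, in the order asked, and still so for the second after the job is handed in, while the arm keeps its last pose, push and grip.
It also fails if it takes over 45 s, if anything falls off the work surface, if the arm or the gripper's body presses on something with over 40 N, if the wrist force passes 120 N, or if a joint passes its speed limit or range.

## Robot

A 6-joint arm with a two-finger parallel gripper is mounted at the origin on a cart in front of the work surface, level with it; the furniture and walls round the work are solid. World frame = base frame: x ahead of the robot, y to its left, z up, the work surface at z = 0. Lengths are in mm, angles in rad, forces in N, time in s.
With the tool pointing down it reaches from about 350 to 875 mm from the base axis. Payload 4.2 kg.
Tool frame: the origin (TCP) lies on the mounting face of the last link; the fingertips stand 173 mm ahead of it and the grasp point (between the pads) lies 155 mm ahead of it (tcp_to_grasp is the distance from the TCP to the grasp point, in mm); z points along the fingers, y is the direction in which the jaws open and shut (so a half turn about z gives the same grasp; the last joint's range is limited). The gripper opens to 85 mm and grips with 20 to 120 N. Pads are 22 mm wide; open, the fingers measure 114 mm over their backs; the gripper's body (76 mm by 85 mm) begins 54 mm behind the grasp point. The pads swing forward as they close: fully open they stand 13 mm farther back than shut.
Start: joints at [-1.022, 0.385, 0.008, 0, -1.194, -0.259], TCP at [178.617, -598.912, 404.712] pointing down, gripper open.
Joint ranges: [-3.14, 3.14], [-1.21, 2.06], [-1.07, 1.41], [-3.16, 2.05], [-2.99, -0.16], [-3.1, 3.1]. Speed limits (rad/s): [2.79, 2.79, 3.14, 3.14, 3.14, 3.14].

## Interface

Orientations are given as a unit quaternion [x, y, z, w].
In Python, from bench import * gives the robot as it stands. The module is installed in compiled form; this text tells all that it offers.
- The arm moves only by the tool apply_moves, never from a script. Its arguments are lists of equal length, an entry for each row: "fingers": the closure, from 0 (fully open) to 1 (shut); "dp": the shift along the world's x, y, z in cm, a list of three; "yaw": the turn about the world's z in degrees. A call has 1 to 10 rows; each row is the pose to reach, as a shift and turn from the pose measured when the call began; what a row does not reach only later rows make up. A row lasts 1/10 s, in which the tool goes at most 50 mm and 8.59 degrees, less where a joint would pass 70% of its speed; a pose out of reach is approached as far as the arm can. A call with a gripper value outside its range is refused whole. The fingers move at their own pace and stop on an object; the grip force is fixed at half the most. Time passes only in rows, so rows that repeat a pose let the fingers close. It gives the time, the measured TCP pose, the force and the opening at its end, in the units of the state.
- read_state(): the state, without advancing time (a new reading comes with each control period).
- get_image(name): name is "side" or "top" or "wrist"; returns a dict with "color" (480x640x3 uint8, blue, green, red), "mtx" (3x3 intrinsics, pixels), "k1" (the pictures are not rectified: a ray, as slopes to the right and down, at radius r is drawn at 1 + k1 r^2 times it, then the intrinsics apply), "camera_from_world" (4x4, takes a point from world to camera coordinates); the wrist camera has in their place "tool_from_camera" (4x4, takes a point from camera to tool coordinates, whose origin is the TCP and whose axes are the flange's). Camera axes: x right, y down, z forward; pixel columns grow to the right and rows downward; lengths in mm; the calibration is good to about 2 mm. A picture is of the moment at which its call begins: read the wrist's pose just before it. There is no depth.
- job_done(): hands the job in, once; it reports no verdict.
The state is a dict: "clock": time; "joints": joint angles; "joint_vel": joint speeds; "joint_efforts": joint torques, N m; "position": TCP position; "ee_rot": TCP orientation; "contact_force": force on the tool from outside, world axes, zero at the start; "wrist_torque": the same for the moment, N m; "gripper_width": finger opening in mm.
Only numpy, scipy, OpenCV 4.12 (cv2) and the standard library are available. Lean on these libraries where they do the work, as an engineer would, in place of code of your own. Each camera call takes 0.05 s, during which the arm holds its last target. There are 200 camera calls.

## Working session

There is one attempt and no reset: what is moved stays moved. The work goes in short steps, Python scripts to look and compute and a tool call to move; the robot and the scene stay as the last step left them, time stands still between calls to the robot, and variables do not carry over. Pictures are saved under pics/ and viewed, about 8 in all and at most 12, crops included, and the job is handed in when it is done.

Besides the shell and the picture viewer there is one more tool, called after "Emit:" as name([rows], argument=value, ...), one row to a line, values as JSON. apply_moves: Moves the arm, as the interface text tells. Its arguments: {"type":"object","properties":{"fingers":{"type":"array","items":{"type":"number"}},"dp":{"type":"array","items":{"type":"array","items":{"type":"number"}}},"yaw":{"type":"array","items":{"type":"number"}}},"required":["fingers","dp","yaw"]}

```bash
mkdir -p pics; cat > h.py <<'E'
from bench import *
import numpy as np, cv2
def save(n,f):
    d=get_image(n); cv2.imwrite('pics/'+f+'.png',d['color']); np.savez('pics/'+f+'.npz',**{k:v for k,v in d.items()}); return d
def cam(d,st=None):
    if 'camera_from_world' in d: return np.array(d['camera_from_world'])
    from scipy.spatial.transform import Rotation as R
    T=np.eye(4);T[:3,:3]=R.from_quat(st['ee_rot']).as_matrix();T[:3,3]=st['position']
    return np.linalg.inv(T@np.array(d['tool_from_camera']))
def px2w(d,C,uv,z):
    K=np.array(d['mtx']);k=float(d['k1'])
    x=np.array([(uv[0]-K[0,2])/K[0,0],(uv[1]-K[1,2])/K[1,1]]);s=x.copy()
    for _ in range(30): s=x/(1+k*(s@s))
    i=np.linalg.inv(C);r=i[:3,:3]@np.array([s[0],s[1],1]);o=i[:3,3]
    return o+r*(z-o[2])/r[2]
def w2px(d,C,p):
    K=np.array(d['mtx']);k=float(d['k1']);c=C[:3,:3]@np.array(p,float)+C[:3,3];s=c[:2]/c[2];s=s*(1+k*(s@s))
    return np.array([K[0,0]*s[0]+K[0,2],K[1,1]*s[1]+K[1,2]])
E
python3 - <<'E'
from h import *
print(read_state())
save('top','top1');save('side','side1')
E
```

```text
{'clock': 0.0, 'joints': array([-1.02239536e+00,  3.85584621e-01,  6.62778822e-03, -5.10560338e-04,
       -1.19398489e+00, -2.58584164e-01]), 'joint_vel': array([-0.00107959, -0.00056809, -0.0003461 , -0.00032605, -0.00058015,
        0.00016568]), 'joint_efforts': array([ 3.20261579e-04, -3.92293167e+01,  1.88405460e+01,  4.18624565e+00,
       -4.50421343e-03, -7.05626150e-06]), 'position': array([ 178.58178612, -598.73663366,  403.60326782]), 'ee_rot': array([-1.44308503e-01,  9.89532136e-01,  1.07971520e-03, -2.02960858e-04]), 'contact_force': array([0.28881058, 0.31975213, 0.52743897]), 'wrist_torque': array([-0.02139784,  0.03942772, -0.04993763]), 'gripper_width': 85.2290355028008}
```

View pics/top1.png

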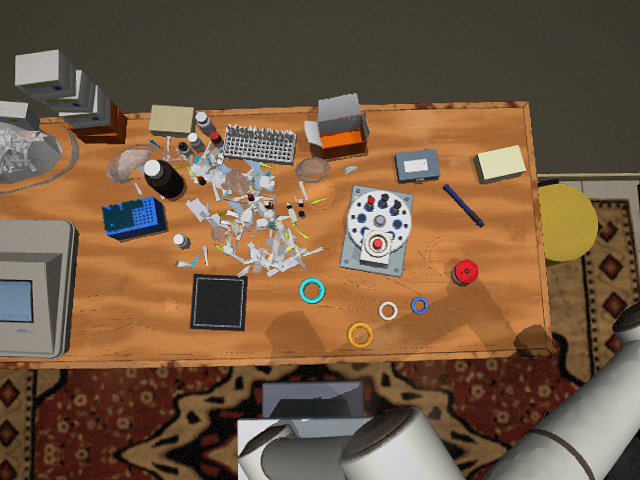

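View pics/side1.png

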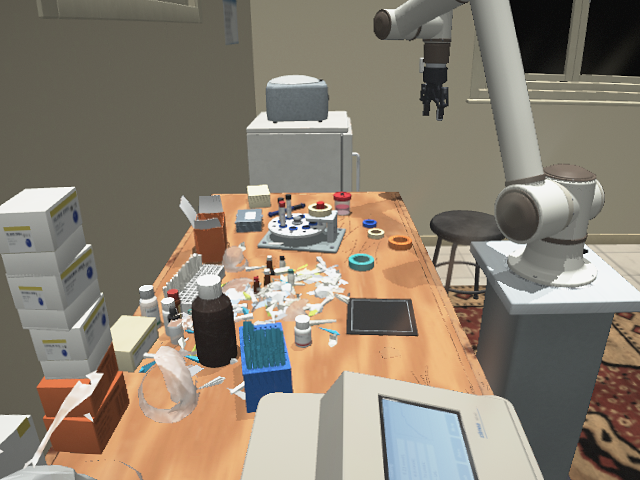

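Top view: the cream tape is round the red knob at about (377,244), the mat is centred at about (219,302), and a smaller white ring (388,311) is a decoy. Side view: the knob and tape are at about (320,208) and the mat at (382,316).

```bash
python3 - <<'E'
from h import *
d=dict(np.load('pics/top1.npz'));C=cam(d);im=d['color']
hsv=cv2.cvtColor(im,cv2.COLOR_BGR2HSV)
m=((hsv[...,0]<8)|(hsv[...,0]>172))&(hsv[...,1]>140)&(hsv[...,2]>90)
s=np.zeros_like(m);s[232:256,365:390]=1
v,u=np.nonzero(m&s);print(len(u),u.mean(),v.mean(),px2w(d,C,(u.mean(),v.mean()),106))
dk=(hsv[...,2]<75).astype(np.uint8);dk[:265]=0;dk[340:]=0;dk[:,:180]=0;dk[:,260:]=0
c=max(cv2.findContours(cv2.morphologyEx(dk,cv2.MORPH_CLOSE,np.ones((5,5))),0,2)[0],key=cv2.contourArea)
q=cv2.boxPoints(cv2.minAreaRect(c));P=np.array([px2w(d,C,a,3) for a in q]);print(q,P,P.mean(0),np.linalg.norm(P-np.roll(P,1,0),axis=1))
for a in [(377,215),(388,311),(466,271)]: print(a,px2w(d,C,a,45))
d2=dict(np.load('pics/side1.npz'));C2=cam(d2)
k=px2w(d,C,(u.mean(),v.mean()),106);print('side reproj',w2px(d2,C2,k),w2px(d2,C2,P.mean(0)))
def crop(i,p,h,f):
    x,y=map(int,p);return cv2.resize(i[y-h*3//4:y+h*3//4,x-h:x+h],None,fx=f,fy=f,interpolation=2)
cv2.imwrite('pics/c1.png',np.hstack([crop(im,(377,235),50,4),crop(d2['color'],(318,215),50,4)]))
E
```

```text
63 377.1746031746032 243.015873015873 [ 539.75885881 -168.35276267  106.        ]
[[189.84807 327.88678]
 [192.72652 273.19617]
 [246.68233 276.03595]
 [243.80388 330.72656]] [[362.88561186 268.32902111   3.        ]
 [492.29668851 263.40556661   3.        ]
 [483.09240159 133.70878219   3.        ]
 [354.42893579 140.48968601   3.        ]] [423.17590944 201.48326398   3.        ] [128.11873777 129.50469939 130.02297792 128.84202765]
(377, 215) [ 615.77464683 -176.98196141   45.        ]
(388, 311) [ 392.55469226 -193.80172952   45.        ]
(466, 271) [ 479.82984382 -377.72144762   45.        ]
side reproj [319.17687179 201.3751898 ] [378.25451777 313.68972812]
```

View pics/c1.png

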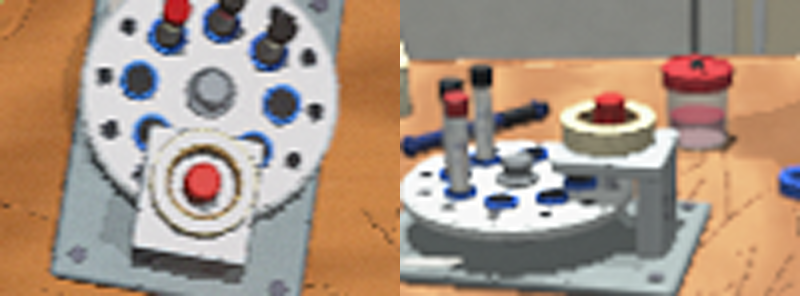

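Close-up: the cream roll surrounds the red knob on the deck. The knob is at world (540,-168) and the mat centre at (423,201); the mat's sides measure 128–130 mm, as they should. I'll move above the knob for a wrist view.

Emit:
apply_moves([
  [3,3.6,0],
  [6,7.2,0],
  [9,10.8,0],
  [12,14.4,0],
  [15,18,0],
  [18,21.6,0],
  [21,25.2,0],
  [24,28.8,0],
  [27,32.4,0],
  [30,36,0],
], fingers=[0,0,0,0,0,0,0,0,0,0], yaw=[-3,-6,-9,-12,-15,-18,-21,-24,-25,-25])

```text
clock: 1.1
position: [479.3, -237.0, 403.5]
ee_rot: [0.073, 0.997, 0.001, -0.0]
contact_force: [-0.0, -0.8, -0.4]
gripper_width: 85.4
```

Emit:
apply_moves([
  [2,2.3,0],
  [4,4.6,0],
  [4.4,5.2,0],
  [4.4,5.2,0],
  [4.4,5.2,0],
], fingers=[0,0,0,0,0], yaw=[0,0,0,0,0])

```text
clock: 1.6
position: [522.8, -185.4, 403.2]
ee_rot: [0.074, 0.997, 0.001, -0.001]
contact_force: [1.4, -0.2, 0.1]
gripper_width: 85.6
```

```bash
python3 - <<'E'
from h import *
s=read_state();d=save('wrist','w1');C=cam(d,s);print(s['clock'],s['position'],s['ee_rot'],s['gripper_width'],s['contact_force'])
print(w2px(d,C,(540,-168,106)),d['tool_from_camera'])
E
```

```text
1.6 [ 522.78779984 -185.38557205  403.22328074] [ 7.35734132e-02  9.97288939e-01  1.09103455e-03 -7.31885270e-04] 85.59563015945828 [ 1.37675027 -0.19272171  0.08944585]
[351.68561606 246.4007219 ] [[-6.17110534e-05 -9.66221826e-01 -2.57711815e-01  6.55164203e+01]
 [ 9.99999883e-01  6.37629437e-05 -4.78519753e-04 -4.50676188e-02]
 [ 4.78788693e-04 -2.57711815e-01  9.66221709e-01  3.02888900e+01]
 [ 0.00000000e+00  0.00000000e+00  0.00000000e+00  1.00000000e+00]]
```

View pics/w1.png

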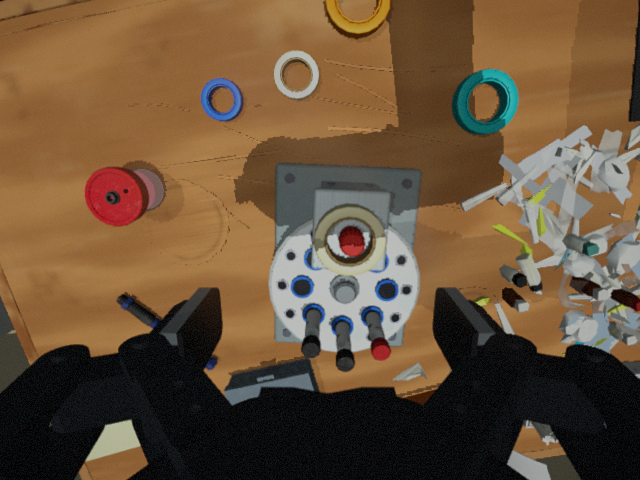

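Wrist view: the red knob top is near (351,239) and the tape ring near (349,238). Jaws are aligned with the bracket. I'll measure this precisely.

```bash
python3 - <<'E'
from h import *
s=read_state();d=dict(np.load('pics/w1.npz'));C=cam(d,s);hsv=cv2.cvtColor(d['color'],cv2.COLOR_BGR2HSV)
m=((hsv[...,0]<8)|(hsv[...,0]>172))&(hsv[...,1]>140);m[:220]=0;m[262:]=0;m[:,:335]=0;m[:,370:]=0
# use bright top only
for t in (60,120,160):
  v,u=np.nonzero(m&(hsv[...,2]>t));print(t,len(u),u.min(),u.max(),v.min(),v.max(),u.mean(),v.mean(),px2w(d,C,(u.mean(),v.mean()),106))
t=(abs(hsv[...,0].astype(int)-22)<10)&(hsv[...,1]>25)&(hsv[...,1]<130)&(hsv[...,2]>110);t[:195]=0;t[282:]=0;t[:,:305]=0;t[:,395:]=0
c=max(cv2.findContours(t.astype(np.uint8),0,1)[0],key=cv2.contourArea)
e=cv2.fitEllipse(cv2.convexHull(c));print(e,px2w(d,C,e[0],93))
a=np.array(px2w(d,C,(e[0][0]-e[1][0]/2,e[0][1]),93))-px2w(d,C,(e[0][0]+e[1][0]/2,e[0][1]),93);print(a)
o=d['color'].copy();o[m]=(0,255,0);o[t]=(255,0,255);cv2.ellipse(o,e,(0,255,255),1)
cv2.imwrite('pics/w1c.png',cv2.resize(o[180:300,280:440],None,fx=4,fy=4,interpolation=0))
for q in [(278,166),(419,171)]: print(px2w(d,C,q,10))
E
```

```text
60 520 339 363 227 256 351.6096153846154 242.60192307692307 [ 536.89169048 -168.00371598  106.        ]
120 201 340 363 236 256 352.1194029850746 249.29850746268656 [ 542.39969529 -168.319394    106.        ]
160 147 343 362 245 255 352.13605442176873 249.70068027210885 [ 542.73066025 -168.34933855  106.        ]
((349.29547119140625, 236.24745178222656), (58.89271545410156, 67.48198699951172), 84.19591522216797) [ 535.0923156  -168.78447338   93.        ]
[ -7.135547   -47.71050798   0.        ]
[ 474.54638446 -228.1226567    10.        ]
[500.46933748 -87.54438608  10.        ]
```

View pics/w1c.png

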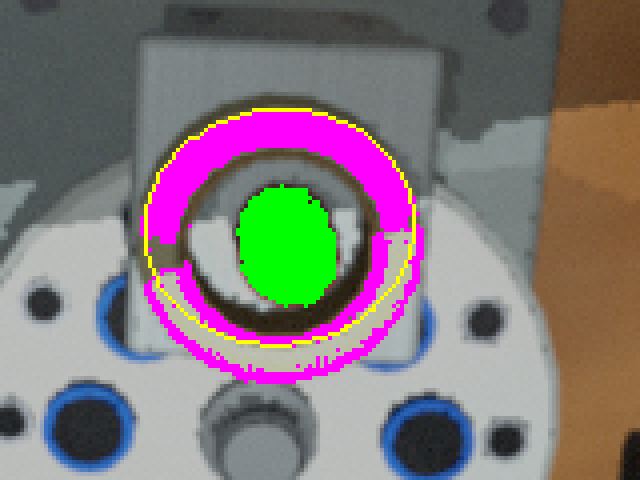

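```bash
python3 - <<'E'
from h import *
d=dict(np.load('pics/w1.npz'));T=np.linalg.inv(d['tool_from_camera'])
for z in (155,160,165,173,186): print(z,[w2px(d,T,(11,y,z)).round() for y in(-42.7,42.7)],w2px(d,T,(-11,-42.7,z)).round())
E
```

```text
155 [array([215., 289.]), array([439., 289.])] [220. 340.]
160 [array([219., 284.]), array([436., 284.])] [224. 333.]
165 [array([223., 279.]), array([432., 279.])] [227. 327.]
173 [array([228., 272.]), array([427., 272.])] [232. 318.]
186 [array([236., 262.]), array([419., 262.])] [239. 305.]
```

Emit:
apply_moves([
  [1.7,1.7,-4],
  [1.7,1.7,-8],
  [1.7,1.7,-12],
  [1.7,1.7,-12],
  [1.7,1.7,-12],
], fingers=[0,0,0,0,0], yaw=[0,0,0,0,0])

```text
clock: 2.15
position: [539.6, -169.7, 284.0]
ee_rot: [0.074, 0.997, 0.001, -0.001]
contact_force: [0.6, 0.3, 1.2]
gripper_width: 85.3
```

Emit:
apply_moves([
  [0,0.1,-1.5],
  [0,0.1,-3],
  [0,0.1,-3.7],
  [0,0.1,-3.7],
  [0,0.1,-3.7],
  [0,0.1,-3.7],
  [0,0.1,-3.7],
  [0,0.1,-3.7],
  [0,0.1,-3.7],
  [0,0.1,-3.7],
], fingers=[0,0,0,0,1,1,1,1,1,1], yaw=[0,0,0,0,0,0,0,0,0,0])

```text
clock: 3.15
position: [540.3, -168.8, 249.4]
ee_rot: [0.074, 0.997, 0.0, 0.001]
contact_force: [-2.4, -0.4, 5.9]
gripper_width: 57.8
```

Emit:
apply_moves([
  [0,0,0.5],
  [0,0,1.5],
  [0,0,3],
  [0,0,5],
  [0,0,8],
  [0,0,11],
  [0,0,11],
  [0,0,11],
], fingers=[1,1,1,1,1,1,1,1], yaw=[0,0,0,0,0,0,0,0])

```text
clock: 3.95
position: [540.0, -168.7, 360.6]
ee_rot: [0.074, 0.997, 0.001, 0.002]
contact_force: [-0.3, 0.9, -0.5]
gripper_width: 57.9
```

```bash
python3 - <<'E'
from h import *
s=read_state();d=save('wrist','w2');t=save('top','t2')
a=cv2.resize(d['color'],(400,300));i=t['color'];b=cv2.resize(i[190:310,300:460],(400,300),interpolation=2)
cv2.imwrite('pics/v2.png',np.hstack([a,b]));print(s['position'],s['gripper_width'],s['contact_force'])
E
```

```text
[ 540.0466529  -168.72807144  360.64296434] 57.93849673484664 [-0.32701738  0.91722645 -0.50091739]
```

View pics/v2.png

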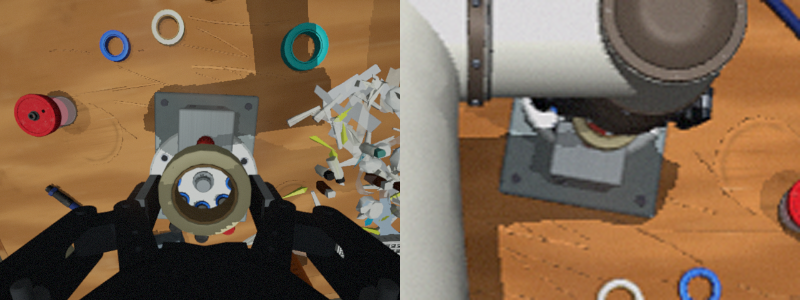

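The left half shows the tape held level in the jaws and lifted clear of the knob. The right half shows the carousel undisturbed. Next, the mat.

Emit:
apply_moves([
  [-0.6,2,0],
  [-1.9,6,0],
  [-3.2,10,0],
  [-4.7,15,0],
  [-6.3,20,0],
  [-7.9,25,0],
  [-9.2,29,0],
  [-10.4,33,0],
  [-11.4,36,0],
  [-11.7,37,0],
], fingers=[1,1,1,1,1,1,1,1,1,1], yaw=[0,0,0,0,0,0,0,0,0,0])

```text
clock: 5.05
position: [421.8, 203.5, 357.8]
ee_rot: [0.072, 0.997, -0.0, -0.001]
contact_force: [0.4, -0.4, -0.2]
gripper_width: 58.2
```

Emit:
apply_moves([
  [0,0,-3],
  [0,0,-7],
  [0,0,-11],
  [0,0,-13],
  [0,0,-14],
  [0,0,-14],
], fingers=[1,1,1,1,1,1], yaw=[0,0,0,0,0,0])

```text
clock: 5.65
position: [421.7, 202.8, 216.4]
ee_rot: [0.072, 0.997, -0.002, -0.002]
contact_force: [-0.1, -0.2, -0.1]
gripper_width: 57.8
```

```bash
python3 - <<'E'
from h import *
s=read_state();d=save('wrist','w3');print(s['clock'],s['position'],s['ee_rot'],s['gripper_width'],s['contact_force'])
C=cam(d,s);o=d['color'].copy()
for a in np.linspace(0,6.28,60):
  p=w2px(d,C,(s['position'][0]+30*np.cos(a),s['position'][1]+30*np.sin(a),s['position'][2]-156.4)); cv2.circle(o,tuple(int(x) for x in p),1,(0,0,255),-1)
p=w2px(d,C,(423,201,3));cv2.circle(o,tuple(int(x) for x in p),4,(0,255,0),-1)
for q in [(-65,-65),(-65,65),(65,65),(65,-65)]:
  a=np.radians(-3); p=w2px(d,C,(423+q[0]*np.cos(a)-q[1]*np.sin(a),201+q[0]*np.sin(a)+q[1]*np.cos(a),3));cv2.circle(o,tuple(int(x) for x in p),4,(0,255,0),-1)
cv2.imwrite('pics/v3.png',o)
E
```

```text
5.65 [421.74804106 202.8015172  216.42264269] [ 0.0724942   0.99736552 -0.00173283 -0.00189943] 57.787873569102516 [-0.11451174 -0.16160788 -0.0666162 ]
```

View pics/v3.png

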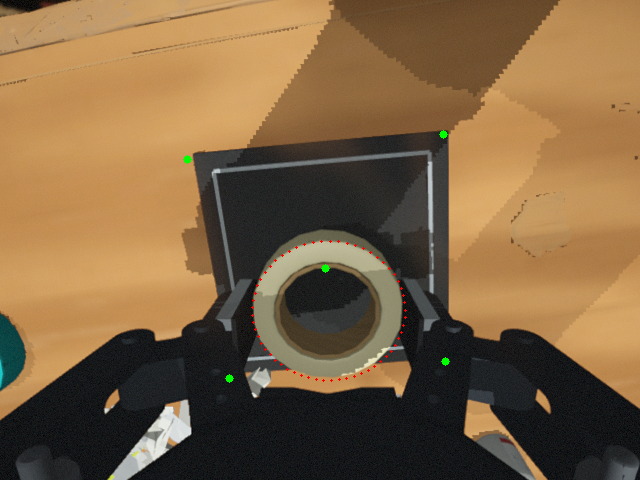

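Wrist view: the tape top matches its predicted ring. The mat's near corners are at about (194,153) and (447,131), and its far edge near (243,372). I'll refine the mat centre from these.

```bash
python3 - <<'E'
from h import *
s=read_state();d=dict(np.load('pics/w3.npz'));C=cam(d,s)
a,b,c,e=[px2w(d,C,q,3)[:2] for q in [(194,153),(447,131),(247,372),(448,280)]];print(a,b,c,e,np.linalg.norm(a-b))
u=(a-b)/np.linalg.norm(a-b);n=np.array([-u[1],u[0]]);n=n if n[0]>0 else -n
print((a+b)/2+65*n, 'depth',(c-a)@n, 'side e', (e-b)@u)
E
```

```text
[352.91976568 144.185436  ] [360.75229121 272.61840939] [483.40747928 144.90700995] [441.0602928  268.36222765] 128.6715862588786
[421.71549028 204.44522818] depth 130.20180903388913 side e -0.6402376626102555
```

The two estimates average (422,203) and the tool is at (421.7,202.8), so I'll lower straight down.

Emit:
apply_moves([
  [0,0,-1],
  [0,0,-2],
  [0,0,-3],
  [0,0,-3.4],
  [0,0,-3.6],
  [0,0,-3.8],
  [0,0,-3.8],
], fingers=[1,1,1,1,1,1,1], yaw=[0,0,0,0,0,0,0])

```text
clock: 6.4
position: [422.2, 203.3, 179.5]
ee_rot: [0.072, 0.997, -0.001, -0.001]
contact_force: [0.1, 0.3, -0.1]
gripper_width: 57.8
```

Emit:
apply_moves([
  [0,0,-0.2],
  [0,0,-0.3],
  [0,0,-0.3],
], fingers=[1,1,1], yaw=[0,0,0])

```text
clock: 6.7
position: [422.3, 203.5, 177.4]
ee_rot: [0.072, 0.997, -0.0, -0.001]
contact_force: [-1.4, -0.1, 6.8]
gripper_width: 58.1
```

Contact with the mat (about 7 N). I'll open the jaws without moving, then lift slowly.

Emit:
apply_moves([
  [0,0,0],
  [0,0,0],
  [0,0,0],
  [0,0,0],
  [0,0,0],
  [0,0,1],
  [0,0,3],
  [0,0,6],
  [0,0,10],
  [0,0,14],
], fingers=[0.2,0,0,0,0,0,0,0,0,0], yaw=[0,0,0,0,0,0,0,0,0,0])

```text
clock: 7.7
position: [421.9, 203.1, 319.3]
ee_rot: [0.072, 0.997, -0.001, -0.001]
contact_force: [0.5, 0.4, 0.4]
gripper_width: 85.5
```

Emit:
apply_moves([
  [0.6,-2,2],
  [1.9,-6,4],
  [3.2,-10,4],
  [4.7,-15,4],
  [6.3,-20,4],
  [7.9,-25,4],
  [9.2,-29,4],
  [10,-32,4],
  [10,-33,4],
  [10,-33,4],
], fingers=[0,0,0,0,0,0,0,0,0,0], yaw=[0,0,0,0,0,0,0,0,0,0])

```text
clock: 8.7
position: [521.5, -127.9, 359.4]
ee_rot: [0.073, 0.997, -0.0, -0.001]
contact_force: [-0.6, 0.9, 0.0]
gripper_width: 85.2
```

```bash
python3 - <<'E'
from h import *
s=read_state();d=save('wrist','w4');sd=save('side','s4');t=save('top','t4');print(s['clock'],s['position'],s['ee_rot'],s['gripper_width'],s['contact_force'])
C=cam(d,s);print('knob pred',w2px(d,C,(540,-168,106)))
z=lambda i,x,y,w,h:cv2.resize(i[y:y+h,x:x+w],(400,300),interpolation=2)
cv2.imwrite('pics/v4.png',np.vstack([np.hstack([z(d['color'],0,0,640,480),z(d['color'],260,150,160,120)]),np.hstack([z(sd['color'],300,250,160,120),z(t['color'],140,240,160,120)])]))
E
```

```text
8.7 [ 521.47853517 -127.89941893  359.41043021] [ 7.33500438e-02  9.97305788e-01 -4.44591901e-04 -8.59032970e-04] 85.23440961953558 [-0.64124025  0.87680675  0.03261144]
knob pred [272.98394014 278.84895557]
```

View pics/v4.png

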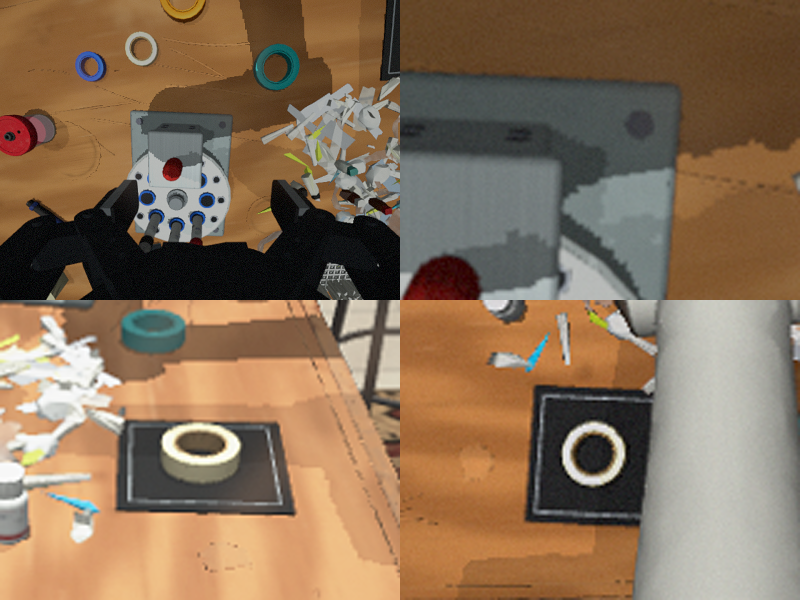

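The tape lies flat and centred on the mat (side and top crops). The knob is free at about (275,272) in the full wrist image, as predicted. Next, the knob.

Emit:
apply_moves([
  [0.9,-2,0],
  [1.8,-4.1,-2],
  [1.8,-4.1,-5],
  [1.8,-4.1,-8],
  [1.8,-4.1,-9.5],
  [1.8,-4.1,-10.2],
  [1.8,-4.1,-10.2],
], fingers=[0,0,0,0,0,0,0], yaw=[0,0,0,0,0,0,0])

```text
clock: 9.55
position: [539.6, -165.7, 257.2]
ee_rot: [0.07, 0.998, -0.0, -0.001]
contact_force: [0.1, 0.5, 0.6]
gripper_width: 85.3
```

Emit:
apply_moves([
  [0,0,0],
  [0,0,0],
  [0,0,0],
  [0,0,0],
  [0,0,0],
  [0,0,0],
  [0,0,0],
  [0,0,0],
  [0,0,0],
  [0,0,0],
], fingers=[1,1,1,1,1,1,1,1,1,1], yaw=[0,0,0,0,0,0,0,0,0,0])

```text
clock: 10.55
position: [539.5, -166.8, 258.2]
ee_rot: [0.07, 0.998, -0.001, -0.001]
contact_force: [-1.1, -4.8, 3.8]
gripper_width: 17.6
```

Gripped (about 18 mm), with a small side force. I'll shift in y to relieve it.

Emit:
apply_moves([
  [0,-0.1,0],
  [0,-0.1,0],
  [0,-0.1,0],
], fingers=[1,1,1], yaw=[0,0,0])

```text
clock: 10.85
position: [539.5, -167.2, 258.2]
ee_rot: [0.071, 0.998, -0.001, -0.001]
contact_force: [-0.9, 5.2, 1.8]
gripper_width: 17.7
```

Emit:
apply_moves([
  [0,0,0.4],
  [0,0,0.8],
  [0,0,1.2],
  [0,0,1.6],
  [0,0,1.8],
  [0,0,1.8],
], fingers=[1,1,1,1,1,1], yaw=[0,0,0,0,0,0])

```text
clock: 11.45
position: [539.4, -167.2, 276.0]
ee_rot: [0.071, 0.997, -0.001, -0.001]
contact_force: [3.2, -0.6, -10.8]
gripper_width: 17.3
```

The force of -10.8 N fits the spring at about 18 mm, so there's no slip. On to the stop.

Emit:
apply_moves([
  [0,0,0.2],
  [0,0,0.4],
  [0,0,0.5],
  [0,0,0.5],
  [0,0,0.5],
], fingers=[1,1,1,1,1], yaw=[0,0,0,0,0])

```text
clock: 11.95
position: [539.4, -167.2, 280.4]
ee_rot: [0.071, 0.997, -0.001, -0.001]
contact_force: [6.2, -0.2, -14.6]
gripper_width: 17.1
```

Emit:
apply_moves([
  [0,0,0.1],
  [0,0,0.1],
  [0,0,0.1],
  [0,0,0.1],
], fingers=[1,1,1,1], yaw=[0,0,0,0])

```text
clock: 12.35
position: [539.4, -167.2, 280.4]
ee_rot: [0.071, 0.997, -0.0, -0.001]
contact_force: [6.1, -1.7, -16.5]
gripper_width: 17.3
```

```bash
python3 - <<'E'
from h import *
s=read_state();print(s['clock'],s['position'],s['gripper_width'],s['contact_force'])
d=save('wrist','w5');sd=save('side','s5');t=save('top','t5')
z=lambda i,x,y,w,h:cv2.resize(i[y:y+h,x:x+w],(400,300),interpolation=2)
cv2.imwrite('pics/v5.png',np.vstack([np.hstack([z(d['color'],0,0,640,480),z(sd['color'],270,160,100,75)]),np.hstack([z(sd['color'],0,0,640,480),z(t['color'],0,0,640,480)])]))
E
```

```text
12.35 [ 539.44421814 -167.24498598  280.38643664] 17.340280445029194 [  6.11583367  -1.69582945 -16.49599798]
```

View pics/v5.png

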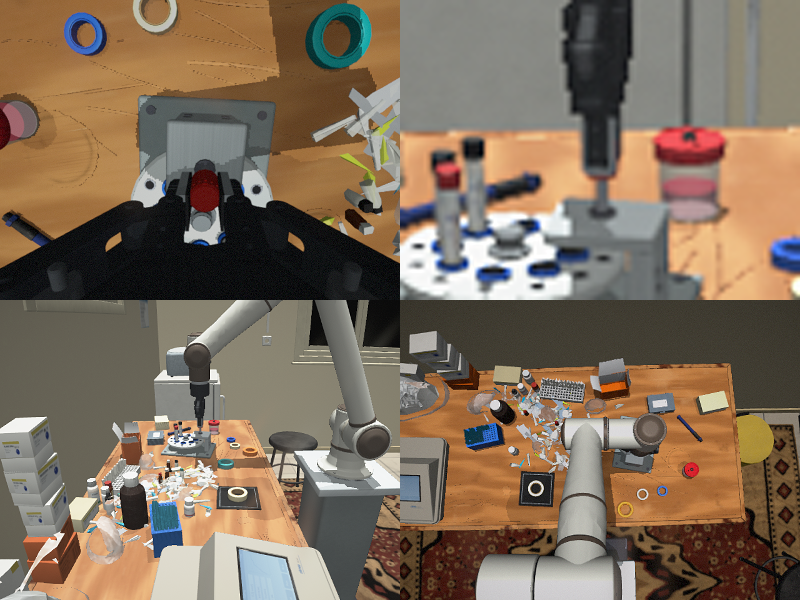

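The knob is held between the pads with the plunger stem visible under it. The tape is on the mat and the other things are unmoved. The last upward command added force but no height, so the plunger is at its stop.

```bash
python3 -c "
from bench import *
print(job_done())"
```

```text
the job is handed in; nothing more can be done
None
```

The job is done and handed in after about 12.4 s on the robot's clock. I lifted the cream tape off the knob, laid it flat on the middle of the mat and let go of it there. I then gripped the red knob, pulled the plunger up to its stop, and the arm is still holding it.

**Last checks**
- **Tape:** the side and top pictures show it flat and centred on the mat. It touched down at about 7 N before I opened the jaws. My two measurements of the mat's centre differed by about 3 mm, and I placed the tape at their average.
- **Plunger:** it rose 22.2 mm against the 22 mm stop. A further 1 mm upward command added force (14.6 to 16.5 N) but no height. The grip held at about 17 mm with no slip seen, and the stem is visible under the knob.
- **Other things:** nothing else looks moved in the final pictures.

**Small disagreements**
- The gripper read about 2–3 mm less than the stated sizes (58 mm on the 60 mm tape, 17–18 mm on the 20 mm knob).
- The knob was gripped about 1.5 mm in y from where I had measured it. That gave about 5 N of side force, which I eased before lifting. About 6 N remained in x at the stop.

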